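# Turn the lift-out jar tray round over the spare tea

### The job

The wooden jar tray has been put into the blue crate back to front. Lift it out and stand it on the worktop, let go, and stand the dark red tea carton upright in the crate just behind the window notch; then take the tray again and lower it gently, without forcing, fully home in the crate a half turn from how it was, so that its yellow-edged half, the one with the tunnel under it, covers the carton. Leave the other jars and tins where they are.

Things in the scene. Friction and masses are not known exactly. Their poses are not given: they have to be found in the camera images.
- crate: blue open crate, fixed. Origin: centre of its underside; x points to the long wall opposite the window, y along its long side, z up. Outside 145 (x) x 173 (y) mm, walls 8 mm thick, 62 mm high, with a lead-in lip on the rim leaning outward (6 mm wider each side at its top, 70 mm up). Inside 129 x 157 mm; the inner floor is 10 mm above the origin.
- crate_window (a point): middle of the sill under the window on the crate's front (-x) wall, crate frame (-68.5, 0, 22) mm. The window is a notch 100 mm wide in the middle of that wall, open upward; the sill's top is 22 mm above the crate's underside.
- tray: light wooden lift-out tray, 122 (x) x 150 (y) mm, rim 100 mm high, 0.25 to 0.5 kg. Origin: centre of its underside. Starts seated on the crate's floor, about 3.5 mm clear on each side, its x axis opposite to the crate's. A 12 mm middle board runs along y at x = 0 down to the underside. The +x half is a deep pocket with a closed bottom. The tray stands level on a flat surface.
- tray_grip (a point): centre of the tray's dark wooden grip bar: 94 mm long along the tray's y, 12 mm thick (x), 18 mm high, its centre 141 mm above the underside; under it a hand hole 32 mm high between posts at y = +-40 mm
- tray_strip (a point): middle of the yellow strip on the rim of the tray's -x half (tray frame x -59, y 0, z 100 mm). That half is a shallow pocket; beneath it runs a tunnel, open below and on its -x side, 82 mm high, from x = -61 to -6 mm and y = -71 to +71 mm in the tray's frame.
- tea_carton: dark red tea carton standing upright on the worktop, 39 (x) x 66 (y) x 74 (z) mm, about 0.06 kg. Origin: centre of its underside, z up. Between it and the crate at least 200 mm of worktop lies free; the shelf unit's upright stands beyond it, left and behind.
- spice_jar: glass spice jar with a yellow cap, 43 mm across, 108 mm high; origin at the centre of its base; leave it alone
- tuna_tin: low silver tin, 86 mm across, 40 mm high; origin at the centre of its base; leave it alone
- mustard_jar: jar with a green lid, 62 mm across, 100 mm high; origin at the centre of its base; leave it alone

How it is judged (in metres and radians):
On the way, in this order (a step that is already met when the one before it is completed fails the run):
1. the tray stands on the worktop, its centre more than 130 mm from the crate's, level, released and at rest (horizontal distance between tray and crate above 0.13 m and height (world z) of tray below 0.008 m and angle between tray's own z axis and vertical below 0.06 rad and contact force between the fingers and tray below 0.1 N and linear speed of tray below 0.02 m/s), for 0.2 s.
2. the tea carton stands upright on the crate's floor in the window half, released, while the tray still stands on the worktop (x of tea_carton in the frame of crate between -0.06 and -0.015 m and y of tea_carton in the frame of crate between -0.06 and 0.06 m and z of tea_carton in the frame of crate between 0.004 and 0.018 m and angle between tea_carton's own z axis and vertical below 0.12 rad and contact force between the fingers and tea_carton below 0.1 N and linear speed of tea_carton below 0.02 m/s and horizontal distance between tray and crate above 0.13 m and height (world z) of tray below 0.008 m and angle between tray's own z axis and vertical below 0.06 rad), for 0.2 s.
At the end, for the whole second after the job is handed in: Tray home on the crate's floor (within 4 mm in height, 6 mm off centre, 0.06 rad askew, 0.05 rad tilt), yellow side at the window; tea carton upright on the floor beneath, 15 to 60 mm from the middle towards the window, within 60 mm sideways; both released and at rest (horizontal distance between tray and crate below 0.006 m and angle between the x axis of tray and the x axis of crate, either way round below 0.06 rad and x of tray_strip in the frame of crate below -0.045 m and angle between tray's own z axis and vertical below 0.05 rad and z of tray in the frame of crate between 0.004 and 0.014 m and x of tea_carton in the frame of crate between -0.06 and -0.015 m and y of tea_carton in the frame of crate between -0.06 and 0.06 m and z of tea_carton in the frame of crate between 0.004 and 0.018 m and angle between tea_carton's own z axis and vertical below 0.12 rad and contact force between the fingers and tray below 0.1 N and linear speed of each of tray, tea_carton below 0.02 m/s and contact force between the fingers and tea_carton below 0.1 N); the robot touches nothing.
It fails at once if the yellow-capped glass spice jar is moved more than 30 mm or tipped (distance of spice_jar from where it was at the start of the episode above 0.03 m or angle between spice_jar's own z axis and vertical above 0.3 rad).
It fails at once if the silver tin is moved more than 30 mm or tipped (distance of tuna_tin from where it was at the start of the episode above 0.03 m or angle between tuna_tin's own z axis and vertical above 0.3 rad).
It fails at once if the green-lidded mustard jar is moved more than 30 mm or tipped (distance of mustard_jar from where it was at the start of the episode above 0.03 m or angle between mustard_jar's own z axis and vertical above 0.3 rad).
It fails at once if the tray is dropped or forced into the crate (more than 45 N between them) (contact force between tray and crate above 45 N).
It also fails if it takes over 72 s, if anything falls off the work surface, if the arm or the gripper's body presses on something with over 40 N, if the wrist force passes 120 N, or if a joint passes its speed limit or range.

### The arm

A 6-joint arm with a two-finger parallel gripper is mounted at the origin on a cart in front of the work surface, level with it; the furniture and walls round the work are solid. World frame = base frame: x ahead of the robot, y to its left, z up, the work surface at z = 0. Lengths are in m, angles in degrees, forces in N, time in s.
With the tool pointing down it reaches from about 0.35 to 0.925 m from the base axis. Payload 6.4 kg.
Tool frame: the origin (TCP) lies at the very end of the fingers, on their centre line; the grasp point (between the pads) lies bot.grasp_offset behind it (bot.grasp_offset is the distance from the TCP to the grasp point, in m); z points along the fingers, y is the line along which they close (so a half turn about z gives the same grasp; the last joint's range is limited). The gripper opens to 85 mm and grips with 20 to 120 N. Pads are 22 mm wide; open, the fingers measure 114 mm over their backs; the gripper's body (76 mm by 85 mm) begins 54 mm behind the grasp point. The pads swing forward as they close: fully open they stand 13 mm farther back than shut.
Start: joints at [55.571, 14.043, 89.255, -0, 76.702, -9.975], TCP at [0.269, 0.592, 0.231] pointing down, gripper open.
Joint ranges: [-179.41, 179.41], [-58.25, 129.5], [7.25, 145.43], [-54.29, 234.29], [11.92, 165.04], [-157.13, 157.13]. Speed limits (degrees/s): [147.25, 147.25, 180, 180, 180, 180].

### API

Orientations are given as [roll, pitch, yaw] about the fixed x, y, z axes, in that order (R = Rz(yaw) Ry(pitch) Rx(roll)).
In Python, from bench import status, read_camera, bot gives the robot as it stands.
- The arm moves only by the tool play_rows, never from a script. Its argument "series" is a list of rows, each a list of 2 entries, a list of its own where there are three numbers: the shift along the world's x, y, z in units of 40 mm (1.0 is 40 mm), then the turn, a rotation vector about the world's x, y, z in units of 5 degrees (1.0 is 5 degrees). In form: [[[dx, dy, dz], [ax, ay, az]], ...]. A call has 1 to 20 rows; each row shifts and turns the commanded pose from where the row before left it; what a row does not reach is not made up. A row lasts 1/8 s, in which the tool goes at most 62.5 mm and 10.7 degrees, less where a joint would pass 70% of its speed; a pose out of reach is approached as far as the arm can. A call is refused whole if a number of a shift passes 1 or a number of a turn 1, either way. A call with a gripper value outside its range is refused whole. "jaw" is the opening, from -1 (shut) to 1 (fully open), so that 0 is half open, set as the call begins (left out, the last holds). The fingers move at their own pace and stop on an object; the grip force is fixed at half the most. Time passes only in rows, so rows that do not move let the fingers close. It gives the time, the measured TCP pose, the force, the opening and the grip force at its end, in the units of the state.
- status.observe(): the state, without advancing time (a new reading comes with each control period).
- read_camera(name): name is "scene" or "top"; returns a dict with "pixels" (384x512x3 uint8, red, green, blue), "depth" (384x512 float32, m along the optical axis (not along the pixel's ray), 0 where there is no reading), "K" (3x3 intrinsics, pixels), "extrinsics" (4x4, takes a point from world to camera coordinates). Camera axes: x right, y down, z forward; pixel columns grow to the right and rows downward; lengths in m; the calibration is good to about 2 mm. A picture is of the moment at which its call begins.
- bot.job_done(): hands the job in; it is judged then, once.
The state is a dict: "time": time; "qpos": joint angles; "joint_vel": joint speeds; "joint_efforts": joint torques, N m; "tcp_pos": TCP position; "tool_rot": TCP orientation; "force": force on the tool from outside, world axes, zero at the start; "wrist_torque": the same for the moment, N m; "finger_gap": opening from 0.0 (shut) to 1.0 (fully open); "finger_force": force on a finger pad.
Only numpy, scipy, OpenCV 4.12 (cv2) and the standard library are available. Lean on these libraries where they do the work, as an engineer would, in place of code of your own. Each camera call takes 0.05 s, during which the arm holds its last target. There are 200 camera calls.

## Working session

There is one attempt and no reset: what is moved stays moved. The work goes in short steps, Python scripts to look and compute and a tool call to move; the robot and the scene stay as the last step left them, time stands still between calls to the robot, and variables do not carry over. Pictures are saved under pics/ and viewed, at most 10 in all, crops included, and the job is handed in when it is done.

Besides the shell and the picture viewer there is one more tool, called after ">>>" as name([rows], argument=value, ...), one row to a line, values as JSON. play_rows: Moves the arm, as the interface text tells. Its arguments: {"type":"object","properties":{"series":{"type":"array"},"jaw":{"type":"number"}},"required":["series"]}

```bash
ls; mkdir -p pics; cat > h.py <<'E'
import numpy as np, cv2
from bench import status, read_camera, bot
def save(name,fn):
    r=read_camera(name); cv2.imwrite(fn,r['pixels'][:,:,::-1]); np.savez(fn.replace('.png','.npz'),**r); return r
def pts(r):
    d=r['depth'];v,u=np.indices(d.shape);K=r['K']
    c=np.stack([(u-K[0,2])/K[0,0]*d,(v-K[1,2])/K[1,1]*d,d],-1)
    E=r['extrinsics'];return (c-E[:3,3])@E[:3,:3]
E
python3 - <<'E'
from h import *
for n in('scene','top'):
    r=save(n,f'pics/{n}0.png'); print(r['K'],r['extrinsics'])
print(status.observe(),bot.grasp_offset)
a=cv2.imread('pics/scene0.png');b=cv2.imread('pics/top0.png')
E
```

```text
pics
[[434.55553537   0.         260.59994729]
 [  0.         434.55553537 193.04823897]
 [  0.           0.           1.        ]] [[ 0.53780918 -0.84288144 -0.0176683  -0.30090752]
 [-0.61411724 -0.3773136  -0.69317708  0.42940493]
 [ 0.5775996   0.3836474  -0.72055074  0.86928419]
 [ 0.          0.          0.          1.        ]]
[[365.35365314   0.         257.85812072]
 [  0.         365.35365314 191.91699005]
 [  0.           0.           1.        ]] [[ 0.00232731 -0.99995754  0.00891602 -0.00801526]
 [-0.99113542 -0.00349096 -0.13280963  0.55144842]
 [ 0.13283512 -0.00852789 -0.99110146  0.99795263]
 [ 0.          0.          0.          1.        ]]
{'time': 0.1, 'qpos': array([ 5.55719827e+01,  1.40807670e+01,  8.93196053e+01,  1.81415129e-03,
        7.67038630e+01, -9.97615778e+00]), 'joint_vel': array([ 0.02560706, -0.07164572, -0.14676811,  0.05322661, -0.04790554,
        0.00780805]), 'joint_efforts': array([-3.43030124e-04, -4.30669641e+01, -3.27131331e+01, -8.99191855e-05,
        2.79203530e-03,  4.27713843e-06]), 'tcp_pos': array([0.26875176, 0.59126593, 0.23026753]), 'tool_rot': array([-1.79897646e+02, -1.97956278e-02,  1.55547704e+02]), 'force': array([0.7565113 , 0.19967123, 0.7934277 ]), 'wrist_torque': array([-0.02680253,  0.01806631,  0.02813746]), 'finger_force': 0.0, 'finger_gap': 0.9997078486368178} 0.0187
```

View pics/top0.png

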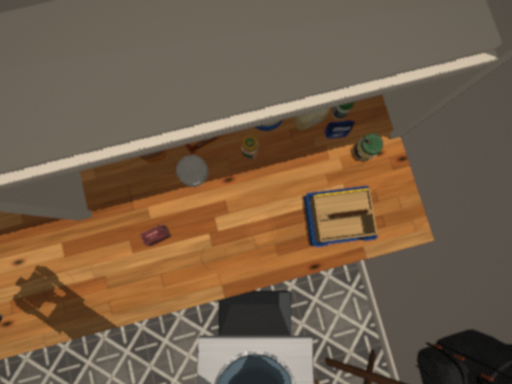

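View pics/scene0.png

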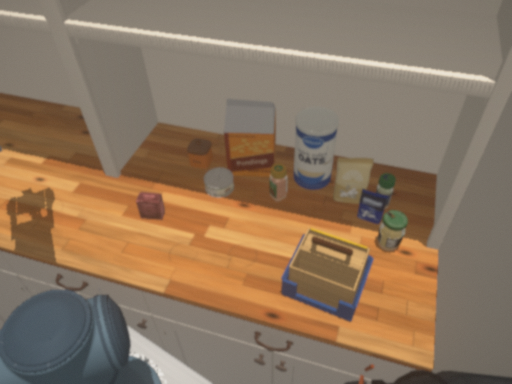

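The top view shows the tray and crate at about (341,215), the carton at (155,235), the tuna tin at (192,170), the spice jar at (250,148) and the mustard jar at (368,147). In the scene view the yellow strip is on the tray's far side. Next I measure them from depth.

```bash
cat > m.py <<'E'
from h import *
def rect(P,m):
    q=P[m][:,:2].astype(np.float32); c,s,a=cv2.minAreaRect(q*1000); return len(q),np.round(c,1),np.round(s,1),round(a,1),np.round(np.median(P[m],0)*1000,1)
for n in('scene','top'):
    r=dict(np.load(f'pics/{n}0.npz'));P=pts(r);hsv=cv2.cvtColor(r['pixels'],cv2.COLOR_RGB2HSV);H,S,V=[hsv[...,i].astype(int) for i in range(3)]
    x,y,z=P[...,0],P[...,1],P[...,2]; ok=r['depth']>0
    print(n); near=ok&(abs(y+.2)<.2)&(x>.3)&(x<.65)
    print('bar',rect(P,near&(z>.145)&(z<.17)&(x<.58)))
    print('rim',rect(P,near&(z>.103)&(z<.117)&(x<.6)&(y<-.08)))
    b=near&(H>100)&(H<130)&(S>120)&(z>.02)&(z<.08)&(x<.58)
    print('blue',rect(P,b))
    red=ok&((H<8)|(H>168))&(S>90)&(y>.1)&(y<.5)&(x>.25)&(x<.7)&(z>.02)&(z<.09)
    print('red',rect(P,red)); print('redtop',rect(P,red&(z>.068)))
    yel=near&(H>22)&(H<33)&(S>150)&(z>.1)&(z<.12); 
    if yel.sum()>3: print('yel',rect(P,yel))
    print('table z',np.median(z[ok&(abs(z)<.02)]))
    sh=ok&(z>.25)&(x>.3); print('shelf minx,z',x[sh].min(),z[sh].min())
    low=ok&(z>.03)&(z<.2)&(x>.35)&(x<.75)&(y>-.5)&(y<.6)
    k,L,st,ce=cv2.connectedComponentsWithStats(low.astype(np.uint8))
    for i in range(1,k):
        if st[i,4]>30: print(st[i],rect(P,L==i))
E
python3 m.py
```

```text
scene
bar (318, array([ 481.3, -235.8]), array([13.9, 92.9]), 7.1, array([ 480.1, -237.6,  157.7]))
rim (990, array([ 483.3, -235.3]), array([125.7, 150. ]), 7.6, array([ 481.4, -239.2,  109.7]))
blue (0, array([0., 0.]), array([0., 0.]), 0.0, array([nan, nan, nan]))
red (492, array([549.2, 213.1]), array([ 56.8, 333.6]), 64.7, array([423.4, 264.4,  63.7]))
redtop (221, array([541.6, 201.4]), array([ 54.2, 333.5]), 58.7, array([428. , 271.8,  72.4]))
table z 0.00021633362868389892
shelf minx,z 0.30003878123201466 0.2500085124885488
[  86   74   69   98 3160] (3160, array([612.8, 511. ]), array([284.4,  49.4]), 8.6, array([582.5, 508.5, 120.8]))
[ 204  114   83   82 3531] (3531, array([672.1, 122.3]), array([142.2, 243. ]), 26.1, array([694.4, 134.8, 105.8]))
[295 131  24  52 841] (841, array([744. , -30.9]), array([11.9, 62.7]), 0.1, array([744.5, -34.5, 123.1]))
[187 139  25  24 483] (483, array([674.7, 296.8]), array([70. , 67.2]), 21.1, array([664.7, 288.2,  65.2]))
[334 173  13  23 177] (177, array([ 744.5, -142.2]), array([10.7, 32.2]), 0.4, array([ 746.1, -141.6,   67.5]))
[359
[... 1726 characters left out ...]
 149.6]), array([ 2.9, 98.1]), 28.8, array([684.5, 165.9,  56.5]))
[241 135  17  23 308] (308, array([676.3,  17.9]), array([41.6, 42.9]), 61.9, array([668.7,  18.3, 106.7]))
[139 149  25  12 156] (156, array([654.4, 291.9]), array([18.2, 62.9]), 24.3, array([650.9, 290.5,  63.9]))
[176 155  31  30 717] (717, array([615.7, 184.3]), array([84.5, 84.1]), 90.0, array([616.5, 184.4,  37.3]))
[  39  172   49   48 1400] (1400, array([541. , 493.7]), array([134.9,  41.8]), 1.9, array([524.7, 496.3, 116.7]))
[ 304  185   73   62 2602] (2602, array([ 484. , -231.8]), array([150.1, 176.7]), 7.3, array([ 501.1, -219.5,   95.7]))
[140 224  29  22 392] (392, array([430.5, 277.2]), array([37.7, 63.2]), 26.7, array([429.4, 273.3,  72.4]))
  return _methods._mean(a, axis=axis, dtype=dtype,
  ret = um.true_divide(
```

```bash
python3 - <<'E'
from h import *
r=dict(np.load('pics/top0.npz'));P=pts(r);z=P[...,2]
for c in (100,200,250,300,350,400):
    print(c,[(v,np.round(P[v,c]*1000).astype(int).tolist()) for v in range(60,200,15) if z[v,c]>.2][-1:], end=' ')
    t=[v for v in range(200,384) if abs(z[v,c])<.012]; print('edge',np.round(P[t[-1],c]*1000))
# tray vs crate in the same view
for n in('top','scene'):
    r=dict(np.load(f'pics/{n}0.npz'));P=pts(r); c0=np.array([.4835,-.2335]);a=np.radians(7.4)
    R=np.array([[np.cos(a),-np.sin(a)],[np.sin(a),np.cos(a)]])
    q=(P[...,:2]-c0)@R; z=P[...,2]; A=(abs(q[...,0])<.1)&(abs(q[...,1])<.11)
    for nm,m in(('rim',A&(z>.1)&(z<.116)),('lip',A&(z>.062)&(z<.074)),('bar',A&(z>.15))):
        s=q[m]*1000; print(n,nm,len(s),np.round(np.percentile(s,[1,99],axis=0),1).tolist())
    w=A&(q[...,0]<-.066)&(z>.015)&(z<.03); s=q[w]*1000; print(n,'sill',len(s),np.round(np.percentile(s,[2,98],axis=0),1).tolist() if len(s) else '')
E
```

```text
100 [(150, [557, 250, 491])] edge [165. 431.   2.]
200 [(135, [586, 93, 480])] edge [ 28. 151.  -0.]
250 [(120, [608, 11, 490])] edge [81. 14. 11.]
300 [(105, [636, -72, 486])] edge [  29. -123.    4.]
350 [(90, [414, 2, 1062])] edge [ 355. -271.    2.]
400 [(75, [688, -238, 488])] edge [ 395. -416.    3.]
top rim 513 [[-59.8, -74.3], [62.3, 75.5]]
top lip 526 [[-73.9, -84.7], [75.4, 89.6]]
top bar 181 [[-5.0, -43.7], [6.8, 46.4]]
top sill 71 [[-71.6, -49.6], [-66.1, 40.2]]
scene rim 1154 [[-62.4, -76.6], [60.1, 72.6]]
scene lip 855 [[-75.6, -89.9], [67.5, 87.2]]
scene bar 272 [[-8.6, -47.0], [3.9, 42.5]]
scene sill 301 [[-74.6, -83.8], [-66.6, 79.7]]
```

>>> play_rows([
  [[0.26,-1,0],[0,0,-0.58]],
  [[0.26,-1,0],[0,0,-0.58]],
  [[0.26,-1,0],[0,0,-0.58]],
  [[0.26,-1,0],[0,0,-0.58]],
  [[0.26,-1,0],[0,0,-0.58]],
  [[0.26,-1,0],[0,0,-0.58]],
  [[0.26,-1,0],[0,0,-0.58]],
  [[0.26,-1,0],[0,0,-0.58]],
  [[0.26,-1,0],[0,0,-0.58]],
  [[0.26,-1,0],[0,0,-0.58]],
  [[0.26,-1,0],[0,0,-0.58]],
  [[0.26,-1,0],[0,0,-0.58]],
  [[0.26,-1,0],[0,0,-0.58]],
  [[0.26,-1,0],[0,0,-0.58]],
  [[0.26,-1,0],[0,0,-0.58]],
  [[0.26,-1,0],[0,0,-0.58]],
  [[0.26,-1,0],[0,0,-0.58]],
  [[0.26,-1,0],[0,0,-0.58]],
  [[0.26,-1,0],[0,0,-0.58]],
  [[0.26,-1,0],[0,0,-0.58]],
], jaw=0)

```text
time: 2.6
tcp_pos: [0.477, -0.2095, 0.2308]
tool_rot: [-180.0, -0.0, 97.4]
force: [0.0, -0.7, -0.5]
finger_gap: 0.501
finger_force: 0.0
```

>>> play_rows([
  [[0.17,-0.61,0],[0,0,0]],
  [[0,0,-0.6],[0,0,0]],
  [[0,0,-0.6],[0,0,0]],
  [[0,0,-0.6],[0,0,0]],
  [[0,0,-0.4],[0,0,0]],
  [[0,0,-0.27],[0,0,0]],
  [[0,0,0],[0,0,0]],
])

```text
time: 3.48
tcp_pos: [0.4836, -0.2325, 0.1319]
tool_rot: [-179.9, -0.1, 97.6]
force: [0.3, 0.0, 1.0]
finger_gap: 0.499
finger_force: 0.0
```

>>> play_rows([
  [[0,0,0],[0,0,0]],
  [[0,0,0],[0,0,0]],
  [[0,0,0],[0,0,0]],
  [[0,0,0],[0,0,0]],
  [[0,0,0],[0,0,0]],
  [[0,0,0],[0,0,0]],
], jaw=-1)

```text
time: 4.22
tcp_pos: [0.4848, -0.2331, 0.1335]
tool_rot: [179.9, 0.1, 97.5]
force: [2.6, 0.3, 5.3]
finger_gap: 0.13
finger_force: 60.0
```

>>> play_rows([
  [[0,0,0.1],[0,0,0]],
  [[0,0,0.2],[0,0,0]],
  [[0,0,0.4],[0,0,0]],
  [[0,0,0.6],[0,0,0]],
  [[0,0,0.7],[0,0,0]],
  [[0,0,0.6],[0,0,0]],
  [[0,0,0.2],[0,0,0]],
  [[0,0,0],[0,0,0]],
])

```text
time: 5.22
tcp_pos: [0.4839, -0.2327, 0.2449]
tool_rot: [180.0, 0.0, 97.5]
force: [0.7, -0.7, -3.8]
finger_gap: 0.131
finger_force: 58.8
```

```bash
python3 - <<'E'
from h import *
r=save('scene','pics/s1.png');s=status.observe();print(s['tcp_pos'],s['tool_rot'],s['force'],s['wrist_torque'])
E
```

```text
[ 0.48349276 -0.23246669  0.24386294] [-1.79954676e+02 -4.22750348e-02  9.75435725e+01] [ 0.27389051  0.41193743 -3.88328588] [-0.00542657 -0.01235827 -0.03969966]
```

View pics/s1.png

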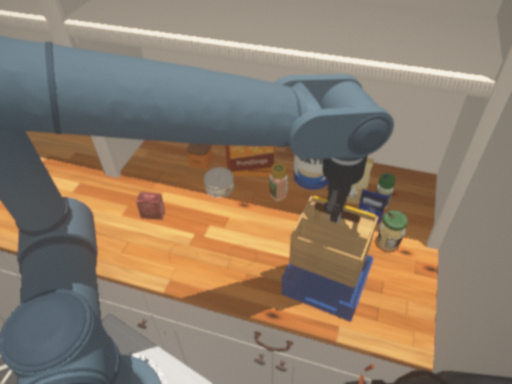

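The picture shows the tray at (335,235) hanging level and clear of the crate. I carry it left and set it down.

>>> play_rows([
  [[-0.04,0.3,0],[0,0,0]],
  [[-0.09,0.7,0],[0,0,0]],
  [[-0.12,0.9,0],[0,0,0]],
  [[-0.12,0.9,0],[0,0,0]],
  [[-0.12,0.9,0],[0,0,0]],
  [[-0.12,0.9,0],[0,0,0]],
  [[-0.09,0.7,0],[0,0,0]],
  [[-0.05,0.4,0],[0,0,0]],
  [[0,0,-0.3],[0,0,0]],
  [[0,0,-0.6],[0,0,0]],
  [[0,0,-0.6],[0,0,0]],
  [[0,0,-0.6],[0,0,0]],
  [[0,0,-0.4],[0,0,0]],
  [[0,0,-0.25],[0,0,0]],
  [[0,0,-0.1],[0,0,0]],
  [[0,0,-0.05],[0,0,0]],
  [[0,0,-0.05],[0,0,0]],
  [[0,0,0],[0,0,0]],
])

```text
time: 7.52
tcp_pos: [0.4541, -0.0047, 0.1268]
tool_rot: [180.0, 0.0, 97.6]
force: [-0.2, -0.9, -2.9]
finger_gap: 0.128
finger_force: 58.8
```

>>> play_rows([
  [[0,0,-0.04],[0,0,0]],
  [[0,0,-0.03],[0,0,0]],
  [[0,0,-0.03],[0,0,0]],
  [[0,0,0],[0,0,0]],
])

```text
time: 8.02
tcp_pos: [0.4542, -0.0045, 0.1234]
tool_rot: [180.0, -0.0, 97.5]
force: [-2.8, 2.3, 5.8]
finger_gap: 0.122
finger_force: 60.0
```

>>> play_rows([
  [[0,0,0],[0,0,0]],
  [[0,0,0],[0,0,0]],
  [[0,0,0],[0,0,0]],
  [[0,0,0],[0,0,0]],
  [[0,0,0.2],[0,0,0]],
  [[0,0,0.5],[0,0,0]],
  [[0,0,0.8],[0,0,0]],
  [[0,0,0.8],[0,0,0]],
], jaw=0)

```text
time: 9.02
tcp_pos: [0.4538, -0.0047, 0.2159]
tool_rot: [180.0, 0.0, 97.5]
force: [1.1, 0.4, 0.8]
finger_gap: 0.502
finger_force: 0.0
```

>>> play_rows([
  [[-0.07,0.8,0.2],[0,0,0.48]],
  [[-0.07,0.9,0],[0,0,0.48]],
  [[-0.07,0.9,0],[0,0,0.48]],
  [[-0.08,0.9,0],[0,0,0.48]],
  [[-0.08,0.9,0],[0,0,0.48]],
  [[-0.08,0.9,0],[0,0,0.48]],
  [[-0.08,0.9,0],[0,0,0.48]],
  [[-0.08,0.82,0],[0,0,0.48]],
  [[0,0,0],[0,0,0]],
], jaw=1)

```text
time: 10.15
tcp_pos: [0.4292, 0.2776, 0.223]
tool_rot: [180.0, -0.0, 116.9]
force: [-0.1, -0.2, -0.3]
finger_gap: 1.003
finger_force: 0.0
```

```bash
python3 - <<'E'
from h import *
s=status.observe();print(s['tcp_pos'],s['tool_rot'],s['force'])
r=save('top','pics/t2.png');P=pts(r);z=P[...,2]
R=lambda a:np.array([[np.cos(a),-np.sin(a)],[np.sin(a),np.cos(a)]])
for nm,c,lo,hi,w in(('tray',(.454,-.005),.09,.108,.11),('bar',(.454,-.005),.14,.155,.11),('crate',(.4835,-.2335),.062,.075,.12)):
    m=(abs(P[...,0]-c[0])<w)&(abs(P[...,1]-c[1])<w)&(z>lo)&(z<hi)
    q=(P[m][:,:2]*1000).astype(np.float32); print(nm,len(q),cv2.minAreaRect(q))
    s=(P[m][:,:2]-c)@R(np.radians(7.5)); print(np.round(np.percentile(s*1000,[1,99],axis=0),1).tolist())
E
```

```text
[0.42918053 0.27757047 0.2230152 ] [ 1.79971949e+02 -3.02641503e-04  1.16917526e+02] [-0.05794801 -0.20275335 -0.34372626]
tray 480 ((454.1814270019531, -4.5349273681640625), (123.02415466308594, 149.7750701904297), 7.509822845458984)
[[-61.1, -74.1], [61.4, 75.0]]
bar 179 ((453.6065368652344, -4.92767333984375), (12.099994659423828, 93.15751647949219), 7.587499141693115)
[[-6.3, -44.0], [5.5, 44.6]]
crate 662 ((483.89215087890625, -232.72781372070312), (150.21141052246094, 178.41807556152344), 7.474193572998047)
[[-73.8, -88.0], [75.4, 89.5]]
```

View pics/t2.png

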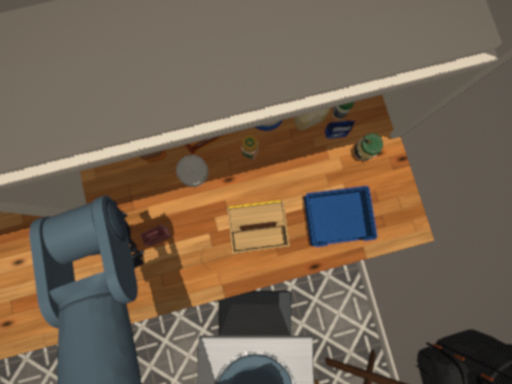

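The crate is empty at (340,216), the tray stands at (258,226) and the carton is at (153,233). I go down and grip the carton.

>>> play_rows([
  [[0.02,-0.03,-0.5],[0,0,0]],
  [[0,0,-0.8],[0,0,0]],
  [[0,0,-0.8],[0,0,0]],
  [[0,0,-0.8],[0,0,0]],
  [[0,0,-0.8],[0,0,0]],
  [[0,0,-0.6],[0,0,0]],
  [[0,0,-0.4],[0,0,0]],
  [[0,0,0],[0,0,0]],
])

```text
time: 11.2
tcp_pos: [0.4298, 0.2741, 0.0337]
tool_rot: [-179.9, -0.0, 116.7]
force: [0.1, 0.2, 0.7]
finger_gap: 1.0
finger_force: 0.0
```

>>> play_rows([
  [[0,0,0],[0,0,0]],
  [[0,0,0],[0,0,0]],
  [[0,0,0],[0,0,0]],
  [[0,0,0],[0,0,0]],
  [[0,0,0],[0,0,0]],
  [[0,0,0],[0,0,0]],
], jaw=-1)

```text
time: 11.95
tcp_pos: [0.4311, 0.2752, 0.0355]
tool_rot: [179.9, 0.0, 116.8]
force: [-0.6, -0.4, 6.3]
finger_gap: 0.453
finger_force: 60.6
```

>>> play_rows([
  [[0,0,0.3],[0,0,0]],
  [[0,0,0.7],[0,0,0]],
  [[0,0,0.9],[0,0,0]],
  [[0,0,0.9],[0,0,0]],
  [[0,0,0.9],[0,0,0]],
  [[0,0,0.8],[0,0,0]],
  [[0,0,0.4],[0,0,0]],
  [[0,0,0.1],[0,0,0]],
])

```text
time: 12.95
tcp_pos: [0.4304, 0.275, 0.2351]
tool_rot: [179.9, 0.0, 116.8]
force: [0.5, -0.2, -1.3]
finger_gap: 0.45
finger_force: 60.3
```

>>> play_rows([
  [[0.03,-0.4,0],[0,0,-0.25]],
  [[0.04,-0.82,0],[0,0,-0.27]],
  [[0.04,-0.95,0],[0,0,-0.28]],
  [[0.04,-0.95,0],[0,0,-0.28]],
  [[0.04,-0.95,0],[0,0,-0.28]],
  [[0.04,-0.95,0],[0,0,-0.28]],
  [[0.04,-0.95,0],[0,0,-0.28]],
  [[0.03,-0.95,0],[0,0,-0.28]],
  [[0.03,-0.95,0],[0,0,-0.28]],
  [[0.03,-0.95,0],[0,0,-0.28]],
  [[0.03,-0.95,0],[0,0,-0.28]],
  [[0.03,-0.95,0],[0,0,-0.28]],
  [[0.03,-0.95,0],[0,0,-0.28]],
  [[0.03,-0.75,0],[0,0,-0.26]],
  [[0.02,-0.4,0],[0,0,0]],
  [[0,0,0],[0,0,0]],
])

```text
time: 14.95
tcp_pos: [0.4496, -0.2383, 0.2335]
tool_rot: [-179.9, -0.1, 97.4]
force: [0.1, -0.2, -0.5]
finger_gap: 0.457
finger_force: 60.2
```

>>> play_rows([
  [[0.02,0.03,-0.3],[0,0,0]],
  [[0,0,-0.7],[0,0,0]],
  [[0,0,-0.8],[0,0,0]],
  [[0,0,-0.8],[0,0,0]],
  [[0,0,-0.8],[0,0,0]],
  [[0,0,-0.6],[0,0,0]],
  [[0,0,-0.35],[0,0,0]],
  [[0,0,-0.15],[0,0,0]],
  [[0,0,-0.08],[0,0,0]],
  [[0,0,0],[0,0,0]],
])

```text
time: 16.2
tcp_pos: [0.4515, -0.2369, 0.0518]
tool_rot: [180.0, 0.0, 97.5]
force: [0.8, -0.8, -0.7]
finger_gap: 0.454
finger_force: 60.2
```

>>> play_rows([
  [[0,0,-0.03],[0,0,0]],
  [[0,0,-0.03],[0,0,0]],
  [[0,0,0],[0,0,0]],
])

```text
time: 16.58
tcp_pos: [0.4511, -0.2367, 0.0489]
tool_rot: [180.0, 0.0, 97.4]
force: [0.8, -0.3, -0.8]
finger_gap: 0.454
finger_force: 60.2
```

>>> play_rows([
  [[0,0,-0.03],[0,0,0]],
  [[0,0,-0.03],[0,0,0]],
  [[0,0,-0.02],[0,0,0]],
  [[0,0,0],[0,0,0]],
])

```text
time: 17.08
tcp_pos: [0.4511, -0.2367, 0.0456]
tool_rot: [-180.0, -0.0, 97.4]
force: [-0.9, -0.8, -0.5]
finger_gap: 0.453
finger_force: 60.4
```

>>> play_rows([
  [[0,0,-0.02],[0,0,0]],
  [[0,0,-0.02],[0,0,0]],
  [[0,0,0],[0,0,0]],
])

```text
time: 17.45
tcp_pos: [0.4512, -0.2368, 0.0455]
tool_rot: [-179.9, -0.0, 97.5]
force: [-4.1, 3.7, 10.7]
finger_gap: 0.458
finger_force: 61.9
```

>>> play_rows([
  [[0,0,0],[0,0,0]],
  [[0,0,0],[0,0,0]],
  [[0,0,0],[0,0,0]],
  [[0,0,0],[0,0,0]],
  [[0,0,0.3],[0,0,0]],
  [[0,0,0.5],[0,0,0]],
  [[0,0,0.9],[0,0,0]],
  [[0,0,0.9],[0,0,0]],
  [[0,0,0.9],[0,0,0]],
  [[0,0,0.9],[0,0,0]],
  [[0,0,0.3],[0,0,0]],
], jaw=0.5)

```text
time: 18.82
tcp_pos: [0.452, -0.2375, 0.2354]
tool_rot: [179.8, 0.2, 97.4]
force: [-0.3, 0.0, 0.1]
finger_gap: 0.748
finger_force: 0.0
```

>>> play_rows([
  [[0.05,0.5,0],[0,0,0]],
  [[0,0.9,0],[0,0,0]],
  [[0,0.9,0],[0,0,0]],
  [[0,0.9,0],[0,0,0]],
  [[0,0.9,0],[0,0,0]],
  [[0,0.9,0],[0,0,0]],
  [[0,0.82,0],[0,0,0]],
  [[0,0,0],[0,0,0]],
], jaw=0)

```text
time: 19.82
tcp_pos: [0.4515, -0.0012, 0.2299]
tool_rot: [-179.8, -0.1, 97.7]
force: [0.2, -0.3, -0.1]
finger_gap: 0.502
finger_force: 0.0
```

```bash
python3 - <<'E'
from h import *
s=status.observe();print(s['tcp_pos'],s['tool_rot'])
for n in('top','scene'):
    r=save(n,f'pics/{n}3.png');P=pts(r);z=P[...,2]
    m=(abs(P[...,0]-.45)<.06)&(abs(P[...,1]+.237)<.06)&(z>.075)&(z<.095)
    q=(P[m][:,:2]*1000).astype(np.float32); print(n,len(q),cv2.minAreaRect(q) if len(q) else '',np.median(z[m]))
E
```

```text
[ 0.45148233 -0.00120903  0.2298964 ] [-1.79795705e+02 -1.02628884e-01  9.76765498e+01]
top 313 ((451.05450439453125, -233.5703887939453), (35.80901336669922, 63.137779235839844), 7.158080577850342) 0.082212368272515
scene 414 ((448.60760498046875, -236.65768432617188), (36.9324836730957, 63.01469421386719), 9.039207458496094) 0.08257398905470506
```

View pics/top3.png

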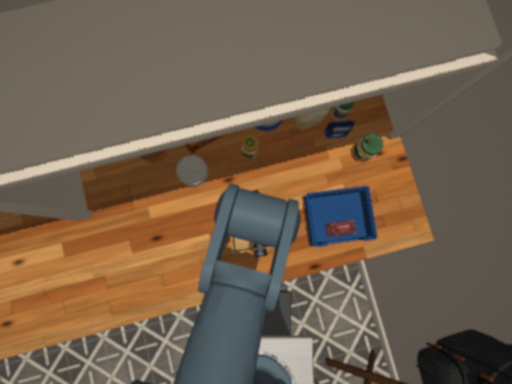

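The carton stands straight in the crate's window half at (341,228). Now I take the tray again.

>>> play_rows([
  [[0.02,-0.03,0],[0,0,0]],
  [[0,0,-0.4],[0,0,0]],
  [[0,0,-0.7],[0,0,0]],
  [[0,0,-0.7],[0,0,0]],
  [[0,0,-0.5],[0,0,0]],
  [[0,0,-0.3],[0,0,0]],
  [[0,0,-0.12],[0,0,0]],
  [[0,0,0],[0,0,0]],
])

```text
time: 20.92
tcp_pos: [0.454, -0.0053, 0.1234]
tool_rot: [180.0, 0.0, 97.4]
force: [-0.8, 0.0, -0.3]
finger_gap: 0.496
finger_force: 0.0
```

>>> play_rows([
  [[0,0,0],[0,0,0]],
  [[0,0,0],[0,0,0]],
  [[0,0,0],[0,0,0]],
  [[0,0,0],[0,0,0]],
  [[0,0,0],[0,0,0]],
  [[0,0,0],[0,0,0]],
], jaw=-1)

```text
time: 21.68
tcp_pos: [0.4548, -0.0052, 0.1242]
tool_rot: [179.9, 0.0, 97.4]
force: [2.7, 0.7, 5.6]
finger_gap: 0.126
finger_force: 61.3
```

>>> play_rows([
  [[0,0,0.1],[0,0,0]],
  [[0,0,0.3],[0,0,0]],
  [[0,0,0.6],[0,0,0]],
  [[0,0,0.7],[0,0,0]],
  [[0,0,0.7],[0,0,0]],
  [[0,0,0.6],[0,0,0]],
  [[0,0,0.25],[0,0,0]],
  [[0,0,0],[0,0,-0.5]],
  [[0,0,0],[0,0,-1]],
  [[0,0,0],[0,0,-1]],
  [[0,0,0],[0,0,-1]],
  [[0,0,0],[0,0,-1]],
  [[0,0,0],[0,0,-1]],
  [[0,0,0],[0,0,-1]],
  [[0,0,0],[0,0,-1]],
  [[0,0,0],[0,0,-1]],
  [[0,0,0],[0,0,-1]],
  [[0,0,0],[0,0,-1]],
  [[0,0,0],[0,0,-1]],
  [[0,0,0],[0,0,-1]],
])

```text
time: 24.18
tcp_pos: [0.4531, -0.0049, 0.2522]
tool_rot: [-179.9, 0.1, 34.8]
force: [0.4, 0.4, -3.1]
finger_gap: 0.13
finger_force: 60.1
```

>>> play_rows([
  [[0.03,-0.2,0],[0,0,-1]],
  [[0.06,-0.4,0],[0,0,-1]],
  [[0.07,-0.5,0],[0,0,-1]],
  [[0.07,-0.5,0],[0,0,-1]],
  [[0.07,-0.5,0],[0,0,-1]],
  [[0.07,-0.5,0],[0,0,-1]],
  [[0.07,-0.5,0],[0,0,-1]],
  [[0.07,-0.5,0],[0,0,-1]],
  [[0.07,-0.5,0],[0,0,-1]],
  [[0.06,-0.5,0],[0,0,-1]],
  [[0.05,-0.5,0],[0,0,-1]],
  [[0.04,-0.4,0],[0,0,-1]],
  [[0.025,-0.19,0],[0,0,-1]],
  [[0,0,0],[0,0,-1]],
  [[0,0,0],[0,0,-1]],
  [[0,0,0],[0,0,-1]],
  [[0,0,0],[0,0,-1]],
  [[0,0,0],[0,0,-1]],
  [[0,0,0],[0,0,-1]],
  [[0,0,0],[0,0,-1]],
])

```text
time: 26.68
tcp_pos: [0.4834, -0.2322, 0.252]
tool_rot: [179.9, 0.1, -65.2]
force: [-0.3, -0.3, -2.8]
finger_gap: 0.132
finger_force: 60.1
```

>>> play_rows([
  [[0,0,0],[0,0,-1]],
  [[0,0,0],[0,0,-1]],
  [[0,0,0],[0,0,-1]],
  [[0,0,0],[0,0,-0.5]],
  [[0,0,0],[0,0,0]],
  [[0,0,0],[0,0,0]],
  [[0,0,0],[0,0,0]],
])

```text
time: 27.55
tcp_pos: [0.484, -0.2326, 0.2531]
tool_rot: [180.0, 0.0, -82.5]
force: [-0.4, 0.3, -2.9]
finger_gap: 0.123
finger_force: 60.1
```

```bash
python3 - <<'E'
from h import *
s=status.observe();print(s['tcp_pos'],s['tool_rot'],s['qpos'],s['force'],s['wrist_torque'])
r=save('scene','pics/s4.png');P=pts(r);z=P[...,2]
R=lambda a:np.array([[np.cos(a),-np.sin(a)],[np.sin(a),np.cos(a)]])
c=(.484,-.2325); q=(P[...,:2]-c)@R(np.radians(7.5))*1000; A=(abs(q[...,0])<90)&(abs(q[...,1])<100)
for nm,lo,hi in(('rim',.222,.238),('lip',.062,.074)):
    m=A&(z>lo)&(z<hi); print(nm,m.sum(),np.round(np.percentile(q[m],[1,99],axis=0),1).tolist(),np.median(z[m]), cv2.minAreaRect(q[m].astype(np.float32)))
E
```

```text
[ 0.48396002 -0.23260096  0.25307176] [ 1.79980434e+02  2.02490625e-02 -8.25336673e+01] [-3.77748892e+01 -2.25965091e+00  1.04543756e+02  3.72753291e-04
  7.77440501e+01  1.34758695e+02] [-0.39292379  0.34936743 -2.94216445] [-0.00071446  0.02041934 -0.01019838]
rim 1167 [[-65.0, -74.3], [58.1, 74.5]] 0.228719040532024 ((-3.0574874877929688, 0.24131011962890625), (125.88887023925781, 150.1523895263672), 0.1654379516839981)
lip 624 [[-76.1, -91.0], [68.7, 86.2]] 0.0678939233340598 ((-1.3757705688476562, -2.095367431640625), (150.0552215576172, 178.61752319335938), 0.06290710717439651)
```

View pics/s4.png

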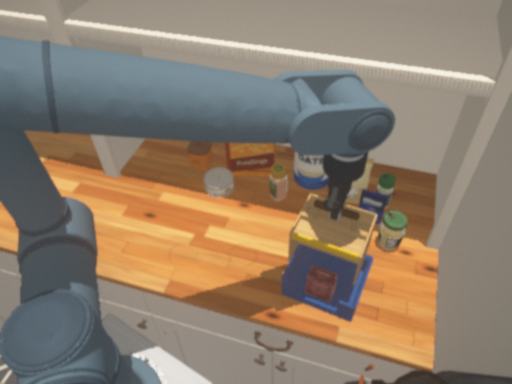

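The tray hangs the right way over the crate, with the yellow strip on the near side at (328,246) and the carton visible through the window at (320,285). I lower it slowly.

>>> play_rows([
  [[0,0,-0.2],[0,0,0]],
  [[0,0,-0.4],[0,0,0]],
  [[0,0,-0.4],[0,0,0]],
  [[0,0,-0.2],[0,0,0]],
  [[0,0,-0.15],[0,0,0]],
  [[0,0,-0.1],[0,0,0]],
  [[0,0,-0.1],[0,0,0]],
  [[0,0,-0.1],[0,0,0]],
  [[0,0,-0.1],[0,0,0]],
  [[0,0,-0.1],[0,0,0]],
  [[0,0,0],[0,0,0]],
])

```text
time: 28.98
tcp_pos: [0.4839, -0.2325, 0.1788]
tool_rot: [180.0, 0.0, -82.6]
force: [-0.3, 0.2, -2.6]
finger_gap: 0.132
finger_force: 60.1
```

>>> play_rows([
  [[0,0,-0.1],[0,0,0]],
  [[0,0,-0.1],[0,0,0]],
  [[0,0,-0.1],[0,0,0]],
  [[0,0,-0.1],[0,0,0]],
  [[0,0,-0.1],[0,0,0]],
  [[0,0,0],[0,0,0]],
])

```text
time: 29.72
tcp_pos: [0.4838, -0.2325, 0.1588]
tool_rot: [180.0, 0.0, -82.6]
force: [-0.7, 0.9, -2.4]
finger_gap: 0.128
finger_force: 60.1
```

>>> play_rows([
  [[0,0,-0.1],[0,0,0]],
  [[0,0,-0.1],[0,0,0]],
  [[0,0,-0.1],[0,0,0]],
  [[0,0,-0.1],[0,0,0]],
  [[0,0,0],[0,0,0]],
])

```text
time: 30.35
tcp_pos: [0.4838, -0.2325, 0.1428]
tool_rot: [180.0, 0.0, -82.6]
force: [-0.4, 0.1, -2.2]
finger_gap: 0.129
finger_force: 60.1
```

>>> play_rows([
  [[0,0,-0.08],[0,0,0]],
  [[0,0,-0.06],[0,0,0]],
  [[0,0,-0.04],[0,0,0]],
  [[0,0,-0.02],[0,0,0]],
  [[0,0,0],[0,0,0]],
])

```text
time: 30.98
tcp_pos: [0.4841, -0.2327, 0.1353]
tool_rot: [180.0, -0.0, -82.6]
force: [0.6, 0.6, -2.4]
finger_gap: 0.125
finger_force: 60.1
```

>>> play_rows([
  [[0,0,-0.02],[0,0,0]],
  [[0,0,-0.02],[0,0,0]],
  [[0,0,0],[0,0,0]],
])

```text
time: 31.35
tcp_pos: [0.4842, -0.2329, 0.1342]
tool_rot: [-180.0, -0.0, -82.5]
force: [-1.4, 0.1, 1.6]
finger_gap: 0.131
finger_force: 60.6
```

Contact on the floor at the expected height. I press down slightly, then release.

>>> play_rows([
  [[0,0,-0.01],[0,0,0]],
  [[0,0,0],[0,0,0]],
])

```text
time: 31.6
tcp_pos: [0.4842, -0.2329, 0.1342]
tool_rot: [-180.0, -0.0, -82.5]
force: [-3.0, 2.0, 5.0]
finger_gap: 0.127
finger_force: 61.3
```

>>> play_rows([
  [[0,0,0],[0,0,0]],
  [[0,0,0],[0,0,0]],
  [[0,0,0],[0,0,0]],
  [[0,0,0],[0,0,0]],
  [[0,0,0.2],[0,0,0]],
  [[0,0,0.5],[0,0,0]],
  [[0,0,0.8],[0,0,0]],
  [[0,0,0.8],[0,0,0]],
  [[-0.3,0.8,0.3],[0,0,0]],
  [[-0.3,0.9,0],[0,0,0.5]],
  [[-0.3,0.9,0],[0,0,0.5]],
  [[0,0.9,0],[0,0,0.5]],
  [[0,0.9,0],[0,0,0.5]],
  [[0,0.5,0],[0,0,0.5]],
  [[0,0,0],[0,0,0]],
  [[0,0,0],[0,0,0]],
], jaw=0)

```text
time: 33.6
tcp_pos: [0.4482, -0.0372, 0.2376]
tool_rot: [-180.0, -0.0, -70.1]
force: [0.2, 0.3, 0.2]
finger_gap: 0.503
finger_force: 0.0
```

```bash
python3 - <<'E'
from h import *
R=lambda a:np.array([[np.cos(a),-np.sin(a)],[np.sin(a),np.cos(a)]])
for n in('top','scene'):
    r=save(n,f'pics/{n}5.png');P=pts(r);z=P[...,2]
    c=(.484,-.2325); q=(P[...,:2]-c)@R(np.radians(7.5))*1000; A=(abs(q[...,0])<90)&(abs(q[...,1])<100)
    for nm,lo,hi in(('rim',.103,.117),('bar',.15,.17),('lip',.062,.074)):
        m=A&(z>lo)&(z<hi); print(n,nm,m.sum(),np.round(np.percentile(q[m],[1,99],axis=0),1).tolist(),np.median(z[m]), cv2.minAreaRect(q[m].astype(np.float32)))
print(status.observe()['tcp_pos'])
E
```

```text
top rim 370 [[-62.1, -72.5], [60.3, 76.7]] 0.10975620388249255 ((-0.9172477722167969, 2.1127548217773438), (122.85487365722656, 150.53070068359375), 0.07248368114233017)
top bar 180 [[-6.5, -40.5], [5.4, 47.5]] 0.158889796446751 ((-0.5097260475158691, 2.973846435546875), (11.976140975952148, 90.04100799560547), 0.03161252290010452)
top lip 417 [[-74.6, -88.7], [74.7, 87.7]] 0.06750007830172781 ((0.2359771728515625, -0.6591110229492188), (179.5062255859375, 150.25717163085938), 89.75890350341797)
scene rim 1009 [[-64.8, -74.8], [59.2, 73.9]] 0.10973744261936971 ((-2.4936752319335938, 0.0869903564453125), (150.2315673828125, 126.11949157714844), 89.9219970703125)
scene bar 273 [[-9.6, -45.6], [3.4, 44.9]] 0.158552109356897 ((-3.121443748474121, -0.5237388610839844), (13.71396255493164, 92.67328643798828), 0.45787525177001953)
scene lip 590 [[-76.7, -90.9], [67.6, 86.5]] 0.06820767009658556 ((-2.7003936767578125, -2.2717971801757812), (177.98838806152344, 149.82908630371094), 89.788330078125)
[ 0.44817175 -0.0374755   0.23745149]
```

View pics/scene5.png

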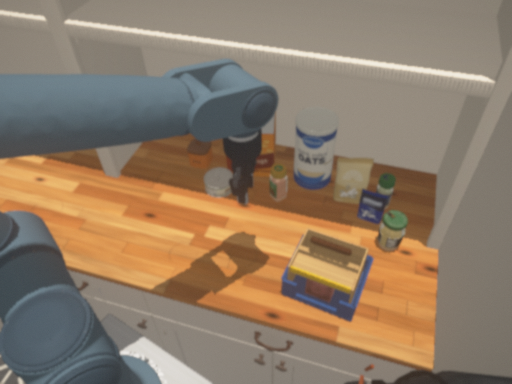

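The tray is seated: its rim is at 0.110 m, it is about 2.5 mm off centre, and the yellow strip is at the window (325,275) with the carton beneath it (320,288). The arm is clear.

```bash
python3 -c "
from bench import bot
print(bot.job_done())"
```

```text
the job is handed in; nothing more can be done
None
```

The job is handed in, with no verdict returned: the tray is fully home a half turn from how it was, about 2.5 mm off centre, its yellow-edged half over the upright tea carton at the window; the other jars and tins were left alone, and it took about 34 s of the 72 s.

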